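# Set and lock the air regulator for the solder-paste dispenser

### The job

On the soldering bench, set the air regulator for the paste dispenser: turn its blue knob clockwise until the knob's white line is in line with the red marker on the scale ring, then pull the knob straight up past its click until it meets its stop and stays out, locked on that setting, and let go of it. Pull only as hard as the click needs and do not yank the knob against the stop (keep the pull there below about 10 N); do not shift the red marker, and leave the other things on the bench alone.

Things in the scene. Friction and masses are not known exactly. Their poses are not given: they have to be found in the camera images.
- regulator: Bench air regulator, bolted down: dark steel base plate 130 x 120 mm, bracket, clear bowl, 46 mm aluminium body with a round gauge in front, black bonnet, and on top an aluminium scale ring 68 mm across, its top face 186 mm above the bench; the knob stands on it, axis vertical. Origin: on the knob's axis at bench level. x points to the rear (away from the gauge), y to the left, z up; yaw varies.
- knob: Blue round knob: ribbed barrel 38 mm across, 40 mm tall, on a black skirt 48 mm across, 6 mm tall. Origin: centre of the skirt's underside, 188 mm above the bench while the knob is in (unlocked, as at the start). It turns with a drag of about 0.12 N m and stays at the angle where it is left. A large turn takes more than one grasp.
- knob_top (a point): Centre of the knob's flat top, 46 mm above its underside: 234 mm above the bench while in. Pulled up, it gives easily at first, then a spring ball resists (up to about 6 N: the click), then the knob is drawn up against a firm stop and stays. The stop is 5 to 16 mm up, different each time, and cannot be seen; short of the click the knob drops back. At the stop a toothed clutch brakes any turning.
- pointer (a point): Index point of the knob's white line, at the skirt's rim: 26 mm from the knob's axis, 3 mm above the skirt's underside. The white line (3 mm wide) runs over the knob's top from the centre, down the barrel and across the skirt. The point turns and rises with the knob.
- mark (a point): Index point of the red marker, a red tab (14 x 6 mm) clipped on the outer edge of the scale ring: 26 mm from the knob's axis, 3 mm above the ring's top. The tab reaches from 29 to 43 mm from the axis and 3 mm above the ring. Its place on the scale varies. The knob is at the mark when pointer is straight above this point.
- dial (a joint): Angle of the knob (rad), from 0 to 4.71, growing clockwise seen from above. At 0 the pointer lies in the direction of 135 degrees counterclockwise from the regulator's x axis.
- marker (a joint): Angle of the red marker (rad), measured in the same way as dial: the knob is at the mark when the two values are equal. It stands 0.7 to 2.3 rad clockwise of the knob's start.
- lock_plate: Fixed plate hidden inside the knob, on its axis, underside 210.5 mm above the bench: the stop that the knob's clutch meets when pulled out. Latched, the spring ball alone presses the clutch on it with 2 to 3 N, and a pull on the knob adds to that; the lock is damaged above 14 N on the plate, that is about 11 N of upward pull at the stop. It hardly gives.
- tip_cleaner: Bystander, loose: red soldering-tip cleaner with a brass wool insert, 70 x 60 x 55 mm. Origin at the centre of its underside.
- flux_tin: Bystander, loose: round steel flux tin with a green lid, 62 mm across, 30 mm tall. Origin at the centre of its underside.
- solder_reel: Bystander, loose: reel of solder standing on its flange, 56 mm across, 40 mm tall. Origin at the centre of its underside.
- syringe_stand: Bystander, loose: wooden block 60 x 60 x 40 mm with an upright paste syringe in it, 130 mm tall in all. Origin at the centre of its underside.
Things that resemble listed ones, but are neither listed nor needed, are in the scene too. Of the things that look like the regulator, the largest one is meant.

How it is judged:
On the way, in this order (a step that is already met when the one before it is completed fails the run):
1. with the knob still unlocked, its white line is brought to the red marker (horizontal distance between pointer and mark below 0.003 m and contact force between knob and lock_plate below 0.5 N), for 0.3 s.
2. the knob is pulled up and latched on its lock plate (contact force between knob and lock_plate above 1 N), for 0.3 s.
At the end, for the whole second after the job is handed in: The knob is pulled out and latched (its clutch presses on the lock plate with more than 1 N of its own spring), and its white line is at the red marker: pointer and mark within 3 mm in plan (about 6.5 degrees) (horizontal distance between pointer and mark below 0.003 m and contact force between knob and lock_plate above 1 N); the robot touches nothing.
It fails at once if the knob is yanked against its stop: more than 14 N on the lock plate (about 2 N of spring and the pull) (contact force between knob and lock_plate above 14 N).
It fails at once if the red marker is shifted by more than 2 mm (distance of mark from where it was at the start of the episode above 0.002 m).
It fails at once if a bystander is pushed more than 15 mm or tipped (distance of any of tip_cleaner, flux_tin, solder_reel, syringe_stand from where it was at the start of the episode above 0.015 m or angle between any of tip_cleaner, flux_tin, solder_reel, syringe_stand's own z axis and vertical above 0.4 rad).
It also fails if it takes over 58 s, if anything falls off the work surface, if the arm or the gripper's body presses on something with over 40 N, if the wrist force passes 120 N, or if a joint passes its speed limit or range.

### The arm

A 7-joint arm with a two-finger parallel gripper is mounted at the origin on the work surface. World frame = base frame: x ahead of the robot, y to its left, z up, the work surface at z = 0. Lengths are in m, angles in rad, forces in N, time in s.
With the tool pointing down it reaches from about 0.35 to 0.775 m from the base axis. Payload 3.1 kg.
Tool frame: the origin (TCP) lies midway between the tips of the shut fingers; the grasp point (between the pads) lies 19 mm behind it (grip_point_offset is the distance from the TCP to the grasp point, in m); z points along the fingers, y is the line along which they close (so a half turn about z gives the same grasp; the last joint's range is limited). The gripper opens to 85 mm and grips with 20 to 120 N. Pads are 22 mm wide; open, the fingers measure 114 mm over their backs; the gripper's body (76 mm by 85 mm) begins 54 mm behind the grasp point. The pads swing forward as they close: fully open they stand 13 mm farther back than shut.
Start: joints at [-1.315, 0.311, 0.014, 1.512, -0.004, 1.319, -0.027], TCP at [0.161, 0.526, 0.231] pointing down, gripper open.
Joint ranges: [-2.7, 2.7], [-0.3, 1.91], [-1.27, 1.3], [0.12, 2.57], [-1.44, 4.58], [0.2, 2.03], [-3.05, 3.05]. Speed limits (rad/s): [2.79, 2.79, 3.14, 3.14, 3.14, 3.14, 3.14].

### API

Orientations are given as a 3x3 rotation matrix whose columns are the frame's x, y, z axes.
In Python, from cell import * gives the robot as it stands. The module is installed in compiled form; this text tells all that it offers. Calls block until the motion is done:
- move_pose(position, orientation): joint-space move of the TCP to a pose.
- line_to(position, rotation=None, feed=0.15): straight line of the TCP; rotation=None keeps the orientation; feed is the mean speed in m/s.
- set_joints(angles): joint-space move.
- command_gripper(opening, effort=None): finger opening in m; effort is the grip in N (None keeps the last); returns when the fingers have stopped.
- hold(seconds).
- inverse_kinematics(position, orientation): joint angles nearest the present ones, or None.
- camera(name): name is "scene" or "top" or "wrist"; returns the picture (480x640x3 uint8, red, green, blue); there is no depth.
- camera_params(name): a dict with "fx", "fy", "cx", "cy" (pixels), "position" and "rotation" of the camera in the world. Camera axes: x right, y up, looking along -z (the intrinsics and any distortion apply to the point x, -y, -z); pixel columns grow to the right and rows downward; lengths in m; the calibration is good to about 2 mm. A picture is of the moment at which its call begins: read the wrist's pose just before it. camera_params takes no time and is no camera call; for the wrist camera it gives the pose at the moment of the call.
A pose or a line that the arm cannot do raises PlanningError and nothing moves.
- finish_job(): hands the job in; it is judged then, once.
Readings, each from a call of its own:
- read_clock(): time.
- read_q(): joint angles.
- read_joint_velocities(): joint speeds.
- read_joint_efforts(): joint torques, N m.
- read_ee_pos(): TCP position.
- read_tcp_rot(): TCP orientation.
- read_contact_force(): force on the tool from outside, world axes, zero at the start.
- read_wrist_torque(): the same for the moment, N m.
- read_width(): finger opening in m.
- read_gripper_force(): force on a finger pad.
Only numpy, scipy, OpenCV 4.12 (cv2) and the standard library are available. Lean on these libraries where they do the work, as an engineer would, in place of code of your own. Each camera call takes 0.05 s, during which the arm holds its last target. There are 200 camera calls.

## Working session

There is one attempt and no reset: what is moved stays moved. The work goes in short steps, each a Python script; the robot and the scene stay as the last script left them, time stands still between calls to the robot, and variables do not carry over. Pictures are saved under pics/ and viewed, at most 10 in all, crops included, and the job is handed in when it is done.

```bash
mkdir -p pics
python3 - <<'E'
from cell import *
import cv2,numpy as np
for n in ["scene","top"]:
    cv2.imwrite(f"pics/{n}.png",camera(n)[:,:,::-1]); print(n,camera_params(n))
print(camera_params("wrist"),read_clock(),read_tcp_rot())
E
```

```text
scene {'fx': 513.1397783062529, 'fy': 513.1397783062529, 'cx': 316.2252050447167, 'cy': 234.10152934991373, 'position': array([ 1.19875195, -0.325882  ,  0.9003893 ]), 'rotation': array([[ 0.49975612, -0.59738131,  0.62719964],
       [ 0.8660108 ,  0.35832625, -0.34875147],
       [-0.01640449,  0.71745235,  0.69641441]])}
top {'fx': 548.3523252650195, 'fy': 548.3523252650195, 'cx': 320.92858346947946, 'cy': 238.33665714735878, 'position': array([0.34711424, 0.05299735, 1.04556819]), 'rotation': array([[ 0.01737542,  0.97098005, -0.23852848],
       [-0.99984621,  0.017441  , -0.00183579],
       [ 0.00237766,  0.23852369,  0.97113377]])}
{'fx': 337.11448768176587, 'fy': 337.11448768176587, 'cx': 323.8512103050154, 'cy': 235.79468101008416, 'position': array([0.08691509, 0.54806911, 0.37314029]), 'rotation': array([[ 0.29300424, -0.9112995 , -0.28927796],
       [ 0.95611041,  0.27889664,  0.08983068],
       [-0.00118401, -0.30290244,  0.95302084]])} 0.1 [[-9.56019382e-01  2.93302958e-01 -5.61730846e-04]
 [ 2.93303486e-01  9.56017101e-01 -2.08962193e-03]
 [-7.58679979e-05 -2.16247668e-03 -9.99997659e-01]]
```

View pics/scene.png

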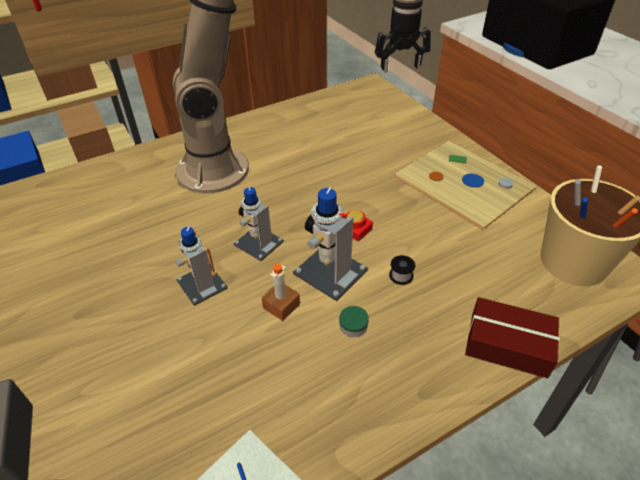

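View pics/top.png

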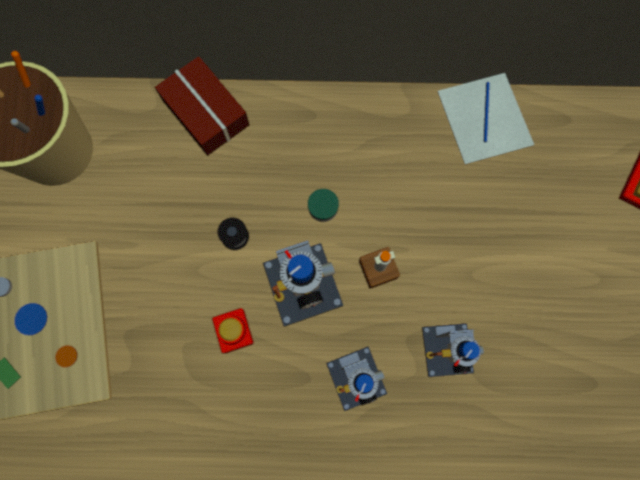

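Candidates in the top view: regulators at (301,268), which is the largest, and at (363,383) and (465,350), both smaller. I choose (301,268) by size and will check it in a close crop.

```bash
cat > h.py <<'E'
from cell import *
import cv2,numpy as np
def ray(p,u,v,z):
    d=p["rotation"]@np.array([(u-p["cx"])/p["fx"],-(v-p["cy"])/p["fy"],-1.])
    return p["position"]+d*(z-p["position"][2])/d[2]
def proj(p,X):
    c=p["rotation"].T@(np.array(X)-p["position"]); return np.array([p["cx"]+p["fx"]*c[0]/-c[2], p["cy"]+p["fy"]*c[1]/c[2]])
def down(a):  # tool pointing down, tool x axis at world angle a
    c,s=np.cos(a),np.sin(a); return np.array([[c,s,0],[s,-c,0],[0,0,-1.]])
E
python3 - <<'E'
from h import *
p=camera_params("top")
for uv in [(301,268),(301,261)]: print(ray(p,*uv,.234))
im=cv2.imread("pics/top.png")[225:335,245:365]
cv2.imwrite("pics/topc.png",cv2.resize(im,None,fx=5,fy=5,interpolation=cv2.INTER_CUBIC))
E
```

```text
[0.49998287 0.08369897 0.234     ]
[0.51071076 0.08397844 0.234     ]
```

View pics/topc.png

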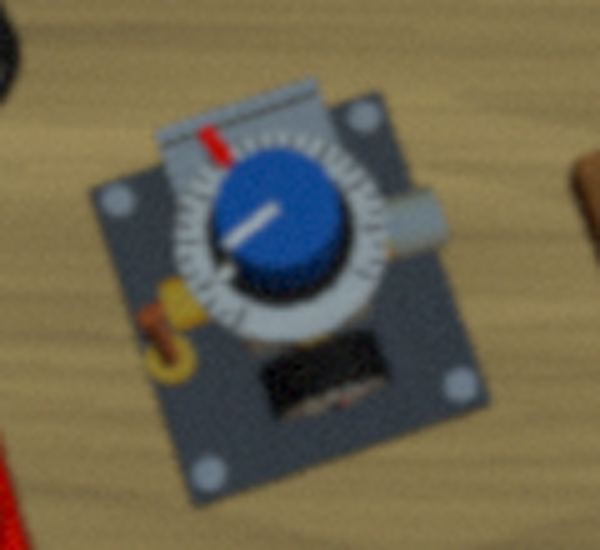

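The crop confirms the largest regulator. The knob's top centre is at crop (281,208), its line points to (228,245), and the red marker is at (215,145), about 90° clockwise. Next I look from above with the wrist camera.

Run:
```python
from h import *
c=np.array([.502,.0837])
for a in [125,36]:
    print(a,inverse_kinematics(np.r_[c,.2],down(np.radians(a))))
move_pose(np.r_[c,.31],down(np.radians(125)))
p=camera_params("wrist"); im=camera("wrist"); cv2.imwrite("pics/w1.png",im[:,:,::-1])
np.savez("w1.npz",**p); print(read_clock(),read_q(),read_contact_force())
print(proj(p,np.r_[c,.234]))
```

```text
125 [-0.69987037  0.27626978  0.62489809  1.69190202 -0.17023381  1.22830995
  0.57533106]
36 [-0.74586939  0.28482313  0.68568067  1.6934025  -0.18984449  1.23107902
 -0.95878914]
2.175 [-0.71347373  0.21690301  0.63582913  1.486065   -0.12910216  1.48161654
  0.53705518] [ 0.54419761 -0.54757231 -0.45491513]
[322.67675039 250.02293859]
```

View pics/w1.png

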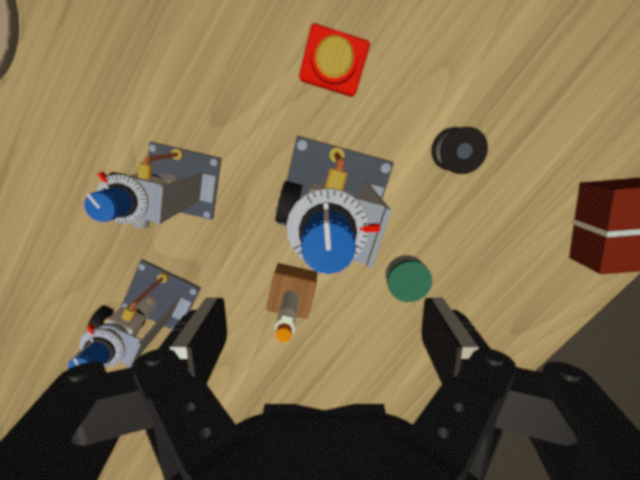

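The wrist view shows the knob top near (328,247), the white line running up to about (326,206), and the red tab near (370,228). I zoom in to read these accurately.

Run:
```python
import cv2
im=cv2.imread("pics/w1.png")[180:280,270:400]
cv2.imwrite("pics/w1c.png",cv2.resize(im,None,fx=6,fy=6,interpolation=cv2.INTER_CUBIC))
```

```text
(no output)
```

View pics/w1c.png

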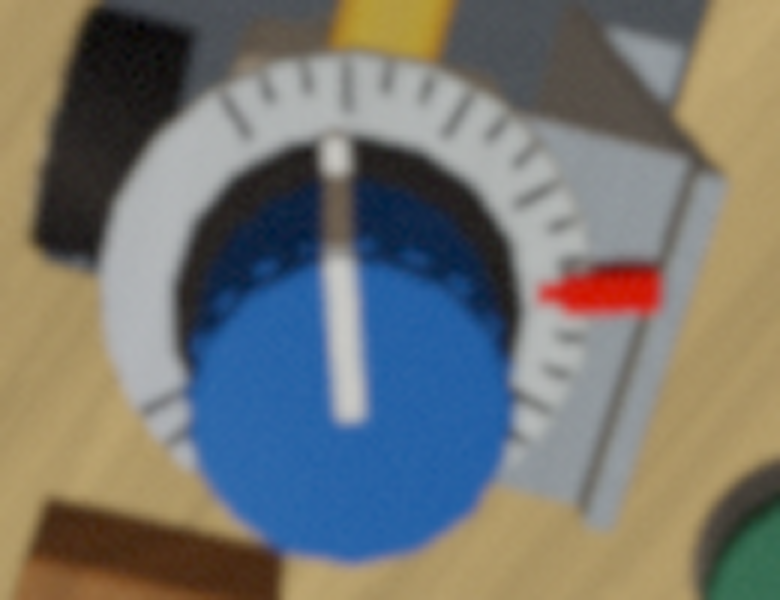

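Run:
```python
from h import *
p=dict(np.load("w1.npz"))
f=lambda x,y,z: ray(p,270+x/6-.42,180+y/6-.42,z)
c=f(351,411,.234); print("c",c)
for n,q in dict(linetop=f(340,262,.234),skirt=f(336,135,.194),tip=f(540,294,.189),out=f(660,290,.188)).items():
    d=(q-c)[:2]; print(n,np.linalg.norm(d)*1e3,np.degrees(np.arctan2(d[1],d[0])))
```

```text
c [0.50421669 0.08700384 0.234     ]
linetop 17.746514996312825 129.42718264729265
skirt 23.826937396411573 128.9801498972124
tip 26.195133110319237 36.9704986118199
out 42.62339276988889 36.668796374250554
```

Run:
```python
from h import *
c=np.array([.5042,.0870]); R=down(np.radians(129))
move_pose(np.r_[c,.30],R)
line_to(np.r_[c,.200],feed=.1)
print("down",read_contact_force())
command_gripper(.03,effort=40)
print("grip",read_width(),read_gripper_force(),read_contact_force(),read_ee_pos(),read_clock())
q=np.array(read_q()); q0=q[6]
for k in (.33,.66,1):
    q[6]=q0-np.radians(92.4)*k; set_joints(q); print(read_contact_force(),read_wrist_torque())
hold(.5)
print(read_ee_pos(),read_q()[6]-q0,read_contact_force(),read_clock())
p=camera_params("wrist"); im=camera("wrist"); cv2.imwrite("pics/w2.png",im[:,:,::-1]); np.savez("w2.npz",**p)
u,v=proj(p,np.r_[c,.21]).astype(int); print(u,v)
u0,v0=max(u-70,0),max(v-55,0); print(u0,v0)
cv2.imwrite("pics/w2c.png",cv2.resize(im[v0:v0+110,u0:u0+140,::-1],None,fx=5,fy=5,interpolation=cv2.INTER_CUBIC))
```

```text
down [ 0.03436727 -0.86137174  0.40407964]
grip 0.03721227589038769 39.93632912635803 [-1.17249571 -0.26705093  3.75275776] [0.50431676 0.08694412 0.200437  ] 4.075
[-0.02015894  0.77650912 -0.19018076] [ 0.08474499 -0.27775513 -0.1256023 ]
[ 2.09637634  0.83104776 -0.58421817] [ 0.14454109 -0.68059477 -0.08548321]
[ 5.40181873 -0.12661694 -1.13862134] [ 0.00480727 -1.13716899 -0.09234177]
[0.50547915 0.0867542  0.20086012] -1.6106058351996735 [ 4.75360738 -0.07388829 -0.91615404] 6.3083
321 311
251 256
```

View pics/w2c.png

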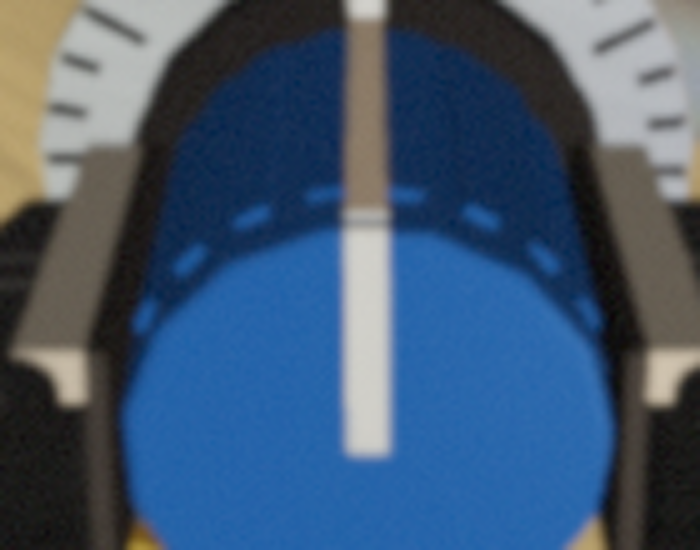

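The grasp held and the line turned with the gripper, with the skirt end near full pixel (324,257). The marker lies above this crop.

Run:
```python
import cv2
im=cv2.imread("pics/w2.png")[205:355,255:395]
cv2.imwrite("pics/w2d.png",cv2.resize(im,None,fx=4,fy=4,interpolation=cv2.INTER_CUBIC))
```

```text
(no output)
```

View pics/w2d.png

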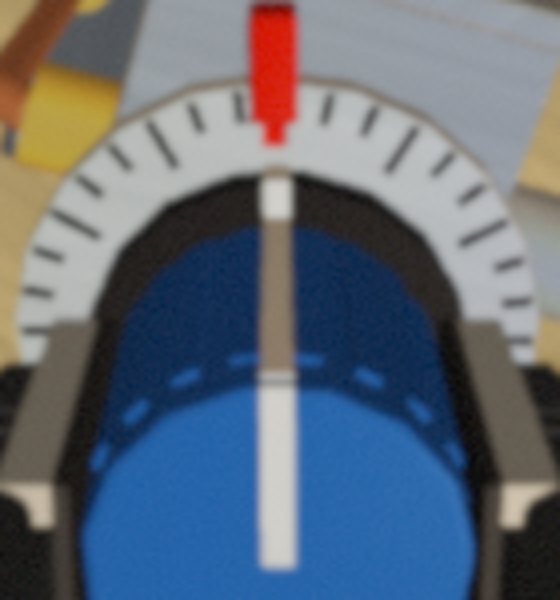

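The tab's tip is at (274,140) and the skirt line at (277,195) in the crop, so they align to about 0.5 mm and have held for over 0.3 s. I'll regrip lightly to remove the side load, then pull up in small force-guided steps.

```bash
cat > pull.py <<'E'
from h import *
command_gripper(.06); 
P=np.array([.5058,.0866,.2005]); line_to(P,feed=.03); hold(.3)
f0=read_contact_force()[2]; print("free",read_contact_force())
command_gripper(.03,effort=20); hold(.2)
print("grip",read_contact_force(),read_ee_pos(),read_width(),read_clock())
z=P[2]; peak=0; clicked=False; log=[]
while z<.2225:
    z+=.0003; P[2]=z; line_to(P,feed=.01); hold(.03)
    f=f0-read_contact_force()[2]; peak=max(peak,f)
    log.append((round((z-.2005)*1e3,1),round((read_ee_pos()[2]-.2005)*1e3,2),round(f,1)))
    if not clicked and peak>2.5 and f<peak-2: clicked=True; print("click",log[-1])
    if f>8.5 or (clicked and f>3): break
    if read_clock()>40: break
print(log); print(read_contact_force(),read_clock())
E
python3 pull.py
```

```text
free [-0.09886927  0.10701943  0.53164537]
grip [-1.49178591  0.79449505  2.79339233] [0.50569435 0.08674692 0.20063051] 0.03734131886362182 7.775
click (np.float64(4.5), np.float64(4.6), np.float64(2.7))
[(np.float64(0.3), np.float64(0.15), np.float64(-0.0)), (np.float64(0.6), np.float64(0.39), np.float64(1.3)), (np.float64(0.9), np.float64(0.83), np.float64(1.3)), (np.float64(1.2), np.float64(1.21), np.float64(1.1)), (np.float64(1.5), np.float64(1.52), np.float64(0.7)), (np.float64(1.8), np.float64(1.83), np.float64(1.2)), (np.float64(2.1), np.float64(2.1), np.float64(2.0)), (np.float64(2.4), np.float64(2.4), np.float64(0.3)), (np.float64(2.7), np.float64(2.61), np.float64(1.8)), (np.float64(3.0), np.float64(2.85), np.float64(1.7)), (np.float64(3.3), np.float64(3.09), np.float64(4.0)), (np.float64(3.6), np.float64(3.41), np.float64(4.9)), (np.float64(3.9), np.float64(3.96), np.float64(4.5)), (np.float64(4.2), np.float64(4.32), np.float64(3.7)), (np.float64(4.5), np.float64(4.6), np.float64(2.7)), (np.float64(4.8), np.float64(4.88), np.float64(2.0)), (np.float64(5.1), np.float64(5.18), np.float64(2.3)), (np.float64(5.4), np.float64(5.54), np.float64(0.2)), (np.float64(5.7), np.float64(5.81), np.float64(0.2)), (np.float64(6.0), np.float64(6.11), np.float64(0.1)), (np.float64(6.3), np.float64(6.43), np.float64(0.2)), (np.float64(6.6), np.float64(6.72), np.float64(-0.5)), (np.float64(6.9), np.float64(7.02), np.float64(-1.3)), (np.float64(7.2), np.float64(7.28), np.float64(-0.7)), (np.float64(7.5), np.float64(7.41), np.float64(0.1)), (np.float64(7.8), np.float64(7.52), np.float64(2.0)), (np.float64(8.1), np.float64(7.67), np.float64(4.3))]
[-1.21042239  2.0933054  -3.75902822] 15.425
```

The click peaked at 4.9 N and the stop came at about 7.4 mm. I ease off, release, back away and check.

Run:
```python
from h import *
hold(.3); P=np.array([.5058,.0866,.2080]); line_to(P,feed=.01); hold(.4); print(read_contact_force())
command_gripper(.05); print(read_contact_force()); command_gripper(.085)
P[2]=.31; line_to(P,feed=.1); hold(.2)
print(read_contact_force(),read_clock())
p=camera_params("wrist"); im=camera("wrist"); cv2.imwrite("pics/w3.png",im[:,:,::-1]); np.savez("w3.npz",**p)
u,v=proj(p,np.r_[P[:2],.22]).astype(int); u0,v0=u-65,v-65; print(u0,v0)
cv2.imwrite("pics/w3c.png",cv2.resize(im[v0:v0+100,u0:u0+130,::-1],None,fx=6,fy=6,interpolation=cv2.INTER_CUBIC))
```

```text
[-3.04518335  3.58798157 -1.85722232]
[-0.26153556  0.67725336  0.10067661]
[-0.34960381 -0.01772095  0.96005736] 18.4667
259 175
```

View pics/w3c.png

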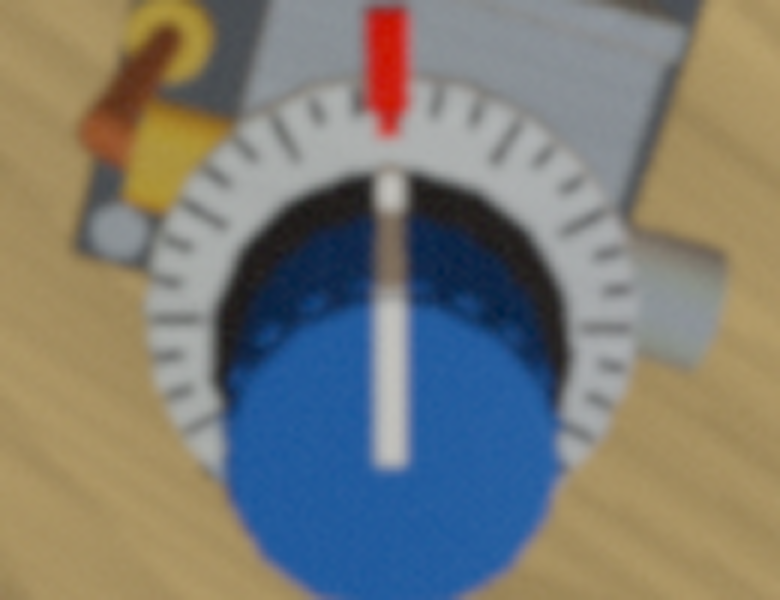

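Run:
```python
from h import *
p=dict(np.load("w3.npz")); a=np.radians(36.8); d=np.array([np.cos(a),np.sin(a)]); c=np.array([.5045,.0868])
g=lambda r,z:(proj(p,np.r_[c+r*d,z])-[259-.42,175-.42])*6
for dz in (0,.0074): print(dz,"tip",g(.0265,.189),"skirt",g(.024,.194+dz),"edge",g(.019,.234+dz),"inner",g(-.0005,.234+dz))
```

```text
0 tip [386.77914137 134.85545721] skirt [386.71956174 161.35691771] edge [385.62052611 279.33286095] inner [386.3284941  443.73171445]
0.0074 tip [386.77914137 134.85545721] skirt [386.51049301 173.45107756] edge [385.34107153 297.25173039] inner [386.07861023 466.3372528 ]
```

The measured positions (edge about 298, inner end about 468) match the raised knob, so it's latched and aligned.

```bash
python3 -c "
from cell import *
print(finish_job())"
```

```text
the job is handed in; nothing more can be done
None
```

The job is handed in: the knob is turned to the red marker (within about 0.5 mm in the wrist view), pulled out and staying up about 7.4 mm after release, with a peak pull of about 5 N and the gripper clear of it.

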